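# Strip the strap clamp off a machined casting

### The arm

A 6-joint arm with a two-finger parallel gripper is mounted at the origin on the work surface. World frame = base frame: x ahead of the robot, y to its left, z up, the work surface at z = 0. Lengths are in mm, angles in rad, forces in N, time in s.
With the tool pointing down it reaches from about 350 to 775 mm from the base axis. Payload 7.3 kg.
Tool frame: the origin (TCP) lies on the mounting face of the last link; the fingertips stand 178 mm ahead of it and the grasp point (between the pads) lies 159 mm ahead of it (bot.grip_point_offset is the distance from the TCP to the grasp point, in mm); x points along the fingers, y is the direction in which the jaws open and shut, and the axes are right-handed (so a half turn about x gives the same grasp; the last joint's range is limited). The gripper opens to 92 mm and grips with 3 to 60 N. Pads are 19 mm wide; open, the fingers measure 130 mm over their backs; the gripper's body (75 mm by 190 mm) begins 47 mm behind the grasp point.
Start: joints at [1.074, 0.342, 1.524, -0, 1.275, -0.146], TCP at [180.394, 493.037, 404.741] pointing down, gripper open.
Joint ranges: [-2.53, 2.53], [-0.77, 2.02], [0.04, 2.7], [-1, 4.14], [0.28, 2.66], [-3.11, 3.11]. Speed limits (rad/s): [2.57, 2.57, 3.14, 3.14, 3.14, 3.14].

### API

Orientations are given as [roll, pitch, yaw] about the fixed x, y, z axes, in that order (R = Rz(yaw) Ry(pitch) Rx(roll)).
In Python, from plant import bot gives the robot as it stands.
- The arm moves only by the tool arm_command, never from a script. Its argument "moves" is a list of rows, each a list of 5 numbers: the shift along the tool's x, y, z in cm, then the turn about the tool's x in degrees, then the opening, from 0 (shut) to 1 (fully open). A call has 1 to 10 rows; each row is the pose to reach, as a shift and turn from the pose measured when the call began, along the tool's axes at that moment; what a row does not reach only later rows make up. A row lasts 1/10 s, in which the tool goes at most 50 mm and 8.59 degrees, less where a joint would pass 70% of its speed; a pose out of reach is approached as far as the arm can. A call with a gripper value outside its range is refused whole. The fingers move at their own pace and stop on an object; the grip force is fixed at half the most. Time passes only in rows, so rows that repeat a pose let the fingers close. It gives the time, the measured TCP pose, the force and the opening at its end, in the units of the state.
- bot.get_obs(): the state, without advancing time (a new reading comes with each control period).
- bot.capture(name): name is "side" or "top" or "wrist"; returns a dict with "frame" (400x640x3 uint8, blue, green, red), "K" (3x3 intrinsics, pixels), "origin" and "orientation" of the camera in the world; the wrist camera has in their place "T_tool_cam" (4x4, takes a point from camera to tool coordinates, whose origin is the TCP and whose axes are the tool frame's). Camera axes: x right, y down, z forward; pixel columns grow to the right and rows downward; lengths in mm; the calibration is good to about 2 mm. A picture is of the moment at which its call begins: read the wrist's pose just before it. There is no depth.
- bot.close_job(): hands the job in, once; it reports no verdict.
The state is a dict: "time": time; "joint_positions": joint angles; "dq": joint speeds; "tau": joint torques, N m; "tool_pos": TCP position; "tcp_rot": TCP orientation; "contact_force": force on the tool from outside, world axes, zero at the start; "moment": the same for the moment, N m; "grip_width": finger opening in mm.
Only numpy, scipy, OpenCV 4.12 (cv2) and the standard library are available. Lean on these libraries where they do the work, as an engineer would, in place of code of your own. Each camera call takes 0.05 s, during which the arm holds its last target.

### The job

The casting on the clamping bed is finished and its strap clamp has to come off. The wing nut is already slack: unscrew it right off its stud and put it in the parts tray, then lift the strap off the stud and put it in the tray too, both lying flat on the tray's floor, the nut on its flange. Set them down rather than drop them, and leave the casting, the step block and the other loose blocks where they are.

Things in the scene. Friction and masses are not known exactly. Their poses are not given: they have to be found in the camera images.
- bed: T-slotted steel plate, 300 (x) by 220 (y) by 30 mm high, fixed to the bench at any yaw, left or right of the robot. Origin: centre of its underside. The clamp is built along its x axis: stud at the middle, casting on the +x side, step block on the -x side. V-block and spare stud stand about y = +/-80 mm.
- stud: Black threaded stud in the middle of the bed, fixed, 25 mm across, upright. Origin: on its axis at the bed's top; it ends 108 mm above. Coarse right-hand thread, lead 12 mm: turned anticlockwise from above the nut rises 12 mm a turn. After 1.25 turns from the start the nut lifts off freely, not before; up to 0.25 turn more it still sits level on the thread. Yaw: that of the nut at the start.
- wing_nut: Cast-iron wing nut, 0.45 kg, slack on the stud, 0.6 mm above the strap; turns easily, also by pushing a wing; 3 mm axial play. Origin: centre of underside, z up. Flange 54 mm across, 8 mm high; round hub 42 mm across, 40 mm high in all. Wings along its +x and -x reach 55 mm from the axis, 10 mm thick, 10 to 34 mm above the underside. Its underside clears the stud 51 mm above the start.
- strap: Steel strap, 160 (x) by 54 (y) by 16 mm, 0.75 kg. Origin: centre of underside; centre of mass 5 mm towards -x. The stud passes its slot, 50 (x) by 33 mm, centred 20 mm along +x from the origin. At the start its underside is 40 mm above the bed's top, +x end on the casting's foot, -x end on the step block; from x = -50 to +45 mm its sides and underside are free. Must rise 68 mm to clear the stud.
- step_block: Steel step block under the strap's heel, 58 by 46 mm in plan, 0.8 kg, loose; origin: centre of its underside. Lowest tread, 40 mm high, at its +x side (x = -4 to +26 mm) carries the strap; then treads of 54 and 68 mm towards -x. To be left alone.
- casting: Dark iron casting, 3.5 kg, loose on the bed. Origin: centre of the underside of its foot, about 83 mm from the stud along the bed's x. Foot 100 (x) by 124 (y) by 40 mm high; on it, 18 mm along +x from the origin, an upright barrel 60 mm across that ends 110 mm above the underside, with a rib on each side. To be left alone.
- v_block: Steel V-block, 60 (x) by 44 (y) by 46 mm high, 0.7 kg, loose on the bed beside the clamp. Origin: centre of its underside. To be left alone.
- spare_stud: A second, bare stud fixed in an outer slot of the bed, on the other side of the clamp from the V-block: 25 mm across, 108 mm tall above the bed's top. Origin: on its axis at the bed's top.
- tray: Black open parts tray, 240 (x) by 340 (y) by 45 mm high, walls and floor 5 mm thick, fixed. Origin: centre of its underside. The packer stands at its -y end; the rest, from y = -90 mm to y = +165 mm, is empty.
- packer: Steel packing block in the tray, 70 (x) by 36 (y) by 36 mm high, 0.6 kg, loose. Origin: centre of its underside. To be left alone.
There are look-alikes about, which are no part of the job. There is more than one size of the strap; the job needs the middle-sized.

How it is judged (in metres and radians):
On the way, in this order (a step that is already met when the one before it is completed fails the run):
1. the wing nut is lifted clear of the end of its stud (z of wing_nut in the frame of stud above 0.109 m), for 0.05 s.
2. the wing nut is put in the tray, on its flange on the floor (x of wing_nut in the frame of tray between -0.115 and 0.115 m and y of wing_nut in the frame of tray between -0.165 and 0.165 m and z of wing_nut in the frame of tray below 0.012 m and angle between wing_nut's own z axis and vertical below 0.15 rad), for 0.05 s.
3. then the strap is lifted clear of the end of the stud (z of strap in the frame of stud above 0.109 m), for 0.05 s.
At the end, for the whole second after the job is handed in: The wing nut stands on its flange on the tray's floor (underside within 7 mm of it, tilt under 0.15 rad) and the strap lies flat on the tray's floor, either face up (within 0.1 rad), both inside the walls, not stacked, and at rest (all of step 2 and x of strap in the frame of tray between -0.115 and 0.115 m and y of strap in the frame of tray between -0.165 and 0.165 m and z of strap in the frame of tray below 0.025 m and angle between the z axis of strap and the z axis of tray, either way round below 0.1 rad and linear speed of each of wing_nut, strap below 0.02 m/s); the robot touches nothing.
It fails at once if the casting is shifted by more than 12 mm (distance of casting from where it was at the start of the episode above 0.012 m).
It fails at once if the step block is shifted by more than 20 mm or tipped over (distance of step_block from where it was at the start of the episode above 0.02 m or angle between step_block's own z axis and vertical above 0.4 rad).
It fails at once if the V-block is shifted by more than 20 mm or tipped over (distance of v_block from where it was at the start of the episode above 0.02 m or angle between v_block's own z axis and vertical above 0.4 rad).
It fails at once if the packing block in the tray is shifted by more than 20 mm or tipped over (distance of packer from where it was at the start of the episode above 0.02 m or angle between packer's own z axis and vertical above 0.4 rad).
It fails at once if the wing nut or the strap is dropped (faster than 0.7 m/s within 60 mm of the bench) ((height (world z) of wing_nut below 0.06 m and linear speed of wing_nut above 0.7 m/s) or (height (world z) of strap below 0.06 m and linear speed of strap above 0.7 m/s)).
It also fails if it takes over 72 s, if anything falls off the work surface, if the arm or the gripper's body presses on something with over 40 N, if the wrist force passes 120 N, or if a joint passes its speed limit or range.

## Working session

There is one attempt and no reset: what is moved stays moved. The work goes in short steps, Python scripts to look and compute and a tool call to move; the robot and the scene stay as the last step left them, time stands still between calls to the robot, and variables do not carry over. Pictures are saved under pics/ and viewed, and the job is handed in when it is done.

Besides the shell and the picture viewer there is one more tool, called after "Request:" as name(argument=value, ...) on one line, values as JSON. arm_command: Moves the arm, as the interface text tells. Its arguments: {"type":"object","properties":{"moves":{"type":"array"}},"required":["moves"]}

```bash
ls; mkdir -p pics; python3 - <<'E'
from plant import bot
import cv2
print(bot.get_obs(), bot.grip_point_offset)
for n in("side","top","wrist"):
    c=bot.capture(n); cv2.imwrite(f"pics/{n}0.png",c["frame"])
    print(n,{k:v for k,v in c.items() if k!="frame"})
E
```

```text
pics
{'time': 0.0, 'joint_positions': array([ 1.07399678e+00,  3.42707824e-01,  1.52499995e+00, -5.04446364e-06,
        1.27541238e+00, -1.45997166e-01]), 'dq': array([-0.00101095, -0.00089053,  0.0008409 , -0.00043622, -0.00049603,
        0.00138646]), 'tau': array([ 1.24086666e-03, -4.31243598e+01, -2.44222087e+01,  7.16754911e-02,
        5.60031622e-02, -1.50385613e-04]), 'tool_pos': array([180.330292  , 492.91400915, 404.05845139]), 'tcp_rot': array([-1.71363558,  1.56926881, -2.06443649]), 'contact_force': array([-0.51277975,  0.65828552, -0.22824615]), 'moment': array([-0.01897259, -0.01026201,  0.02620226]), 'grip_width': 91.79469128939364} 159.20000000000002
side {'K': array([[433.2257533 ,   0.        , 317.63105333],
       [  0.        , 433.2257533 , 200.31120102],
       [  0.        ,   0.        ,   1.        ]]), 'origin': array([ 139.93613416, -885.85947369,  880.8738228 ]), 'orientation': array([-2.30744197, -0.01505604, -0.33875827])}
top {'K': array([[370.36464364,   0.        , 325.34024936],
       [  0.        , 370.36464364, 201.27500509],
       [  0.        ,   0.        ,   1.        ]]), 'origin': array([ 262.38789125,  -94.80542545, 1229.31451553]), 'orientation': array([-2.97700494,  0.00304918, -1.55606327])}
wrist {'K': array([[316.98621842,   0.        , 318.70173314],
       [  0.        , 316.98621842, 205.9309481 ],
       [  0.        ,   0.        ,   1.        ]]), 'T_tool_cam': array([[ 1.24882135e-04, -2.93096475e-01,  9.56082863e-01,
         1.98510394e+01],
       [ 9.99999806e-01, -5.46582672e-04, -2.98178720e-04,
        -6.93864164e-01],
       [ 6.09973458e-04,  9.56082715e-01,  2.93096350e-01,
        -8.03396108e+01],
       [ 0.00000000e+00,  0.00000000e+00,  0.00000000e+00,
         1.00000000e+00]])}
```

View pics/side0.png

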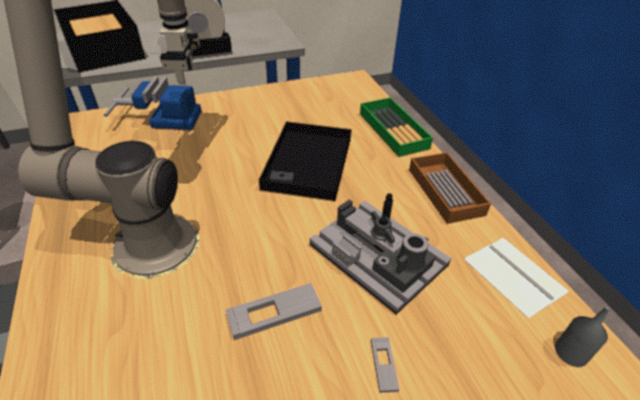

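View pics/top0.png

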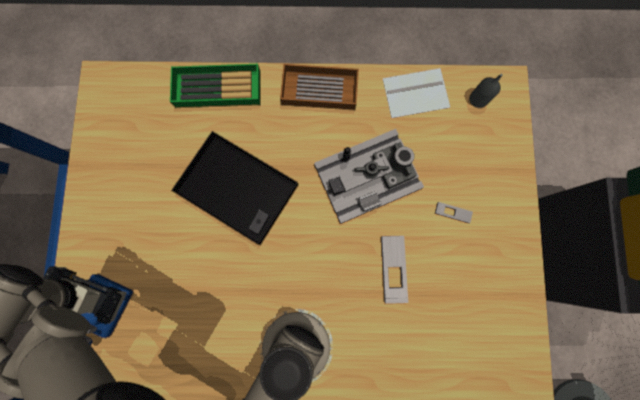

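View pics/wrist0.png

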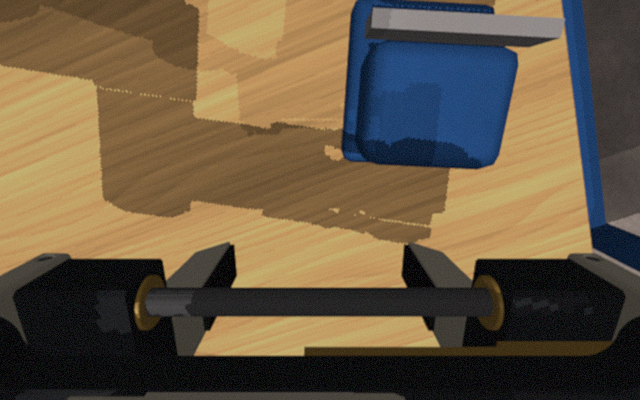

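```bash
cat > h.py <<'E'
import numpy as np, cv2
from plant import bot
from scipy.spatial.transform import Rotation as R
def rot(e): return R.from_euler('xyz',e).as_matrix()
def cam(n):
    o=bot.get_obs(); c=bot.capture(n)
    if n=="wrist":
        T=np.eye(4);T[:3,:3]=rot(o["tcp_rot"]);T[:3,3]=o["tool_pos"]; T=T@c["T_tool_cam"]
    else:
        T=np.eye(4);T[:3,:3]=rot(c["orientation"]);T[:3,3]=c["origin"]
    return c["frame"],c["K"],T
def save(n,f):
    fr,K,T=cam(n); cv2.imwrite(f"pics/{f}.png",fr); np.savez(f"pics/{f}.npz",K=K,T=T,fr=fr); return fr,K,T
def load(f):
    d=np.load(f"pics/{f}.npz"); return d["fr"],d["K"],d["T"]
def ray(K,T,uv):
    d=T[:3,:3]@np.linalg.solve(K,[uv[0],uv[1],1.]); return T[:3,3],d/np.linalg.norm(d)
def onz(K,T,uv,z):
    o,d=ray(K,T,uv); return o+d*(z-o[2])/d[2]
def proj(K,T,p):
    q=K@(T[:3,:3].T@(np.asarray(p,float)-T[:3,3])); return q[:2]/q[2]
def tri(rs):
    A=np.zeros((3,3));b=np.zeros(3)
    for o,d in rs:
        M=np.eye(3)-np.outer(d,d);A+=M;b+=M@o
    p=np.linalg.solve(A,b); return p,[np.linalg.norm((np.eye(3)-np.outer(d,d))@(p-o)) for o,d in rs]
def state():
    o=bot.get_obs(); print(round(o["time"],2),o["tool_pos"].round(1),"rot",o["tcp_rot"].round(4),"\n",rot(o["tcp_rot"]).round(3).tolist(),"q",o["joint_positions"].round(3),"F",o["contact_force"].round(1),"w",round(o["grip_width"],1)); return o
E
python3 - <<'E'
from h import *
for n in("side","top"):
    fr,K,T=save(n,n+"1")
    s=(290,190,170,120) if n=="side" else (300,120,140,110)
    x,y,w,h=s; cv2.imwrite(f"pics/{n}1z.png",cv2.resize(fr[y:y+h,x:x+w],None,fx=4.6,fy=4.6,interpolation=cv2.INTER_CUBIC))
    print(n,T)
fr,K,T=load("top1")
x,y,w,h=165,120,140,130; cv2.imwrite(f"pics/trayz.png",cv2.resize(fr[y:y+h,x:x+w],None,fx=4.5,fy=4.5,interpolation=cv2.INTER_CUBIC))
for uv in [(212,133),(298,184),(262,243),(173,188)]: print(onz(K,T,uv,45))
for uv in [(315,167),(395,131),(422,187),(340,221)]: print(onz(K,T,uv,30))
state()
E
```

```text
side [[ 9.43061141e-01 -2.12734157e-01  2.55694861e-01  1.39936134e+02]
 [-3.32278522e-01 -6.37332912e-01  6.95268109e-01 -8.85859474e+02]
 [ 1.50554751e-02 -7.40642247e-01 -6.71730895e-01  8.80873823e+02]
 [ 0.00000000e+00  0.00000000e+00  0.00000000e+00  1.00000000e+00]]
top [[ 1.47324559e-02 -9.86386287e-01  1.63783536e-01  2.62387891e+02]
 [-9.99886822e-01 -1.40338887e-02  5.42150419e-03 -9.48054254e+01]
 [-3.04917747e-03 -1.63844872e-01 -9.86481404e-01  1.22931452e+03]
 [ 0.00000000e+00  0.00000000e+00  0.00000000e+00  1.00000000e+00]]
[685.25375822 294.44863699  45.        ]
[514.96085849   1.87414321  45.        ]
[321.50637173 111.35206863  45.        ]
[495.87438528 409.71012267  45.        ]
[576.84679132 -52.03537932  30.        ]
[ 706.1459723  -320.59891646   30.        ]
[ 513.80973023 -406.557834     30.        ]
[ 397.14086137 -136.86203105   30.        ]
0.25 [180.4 493.  404.4] rot [-1.7562  1.5701 -2.107 ] 
 [[-0.0, 0.344, 0.939], [-0.001, 0.939, -0.344], [-1.0, -0.001, -0.0]] q [ 1.074  0.342  1.524  0.     1.275 -0.146] F [ 0.1 -0.1  0.4] w 91.7
```

View pics/side1z.png

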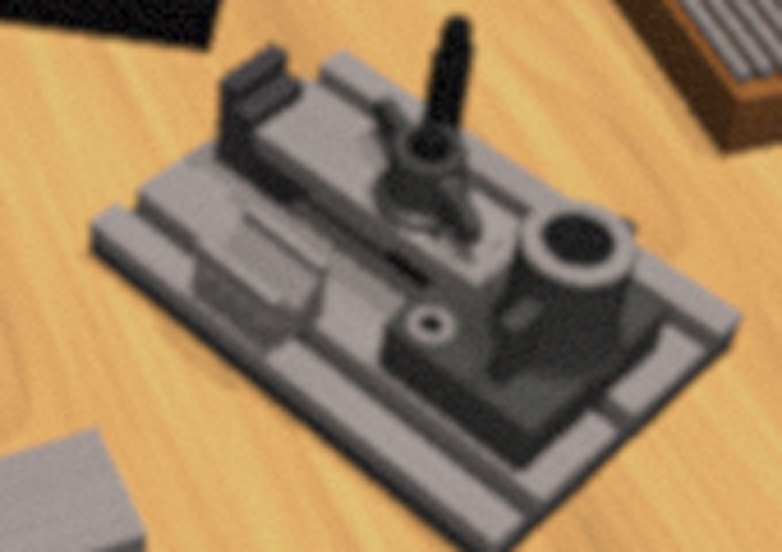

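View pics/top1z.png

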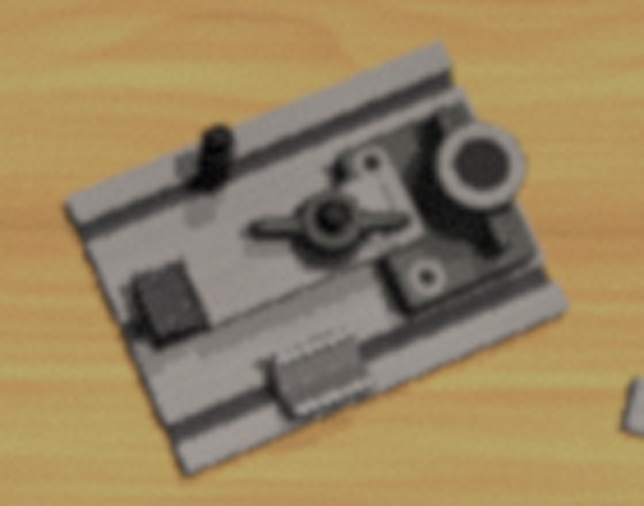

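View pics/trayz.png

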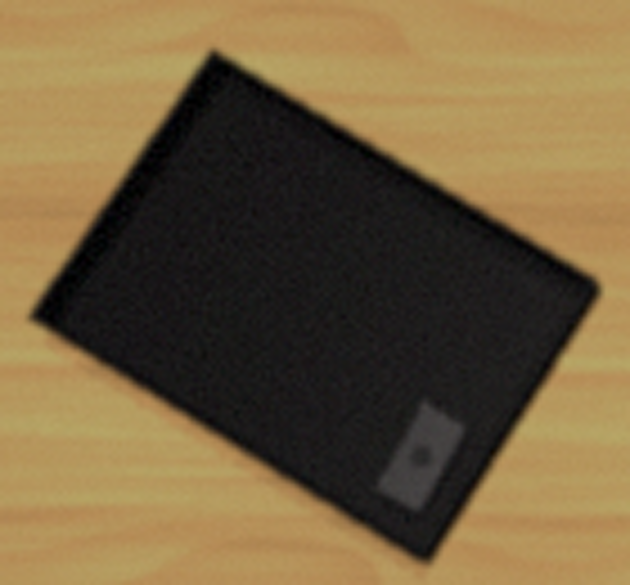

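```bash
python3 - <<'E'
from h import *
fr,K,T=load("top1")
z=lambda u,v,:(300+u/4.6,120+v/4.6)
A,B,C,D=[onz(K,T,z(*p),30)[:2] for p in [(68,203),(443,42),(567,305),(186,475)]]
print(A,B,C,D, np.linalg.norm(B-A),np.linalg.norm(C-B)); c=(A+B+C+D)/4
xd=(B-A+C-D);xd/=np.linalg.norm(xd);yd=np.array([-xd[1],xd[0]]);print("c",c,xd,np.degrees(np.arctan2(xd[1],xd[0])))
def bed(p): return np.array([(p[:2]-c)@xd,(p[:2]-c)@yd])
st=onz(K,T,z(333,210),138);print("stud",st,bed(st))
s=onz(K,T,z(217,133),138);print("spare",s,bed(s))
for p in [(255,230),(403,218)]: q=onz(K,T,z(*p),30+57+28);print("wing",q,bed(q))
# tray
t=lambda u,v:(165+u/4.5,120+v/4.5)
P=[onz(K,T,t(*p),45)[:2] for p in [(212,52),(600,285),(430,562),(33,318)]]
print("tray",P,np.mean(P,0),[np.linalg.norm(P[i]-P[i-1]) for i in range(4)])
pk=onz(K,T,t(422,456),41);print("packer",pk)
o=state(); Rm=rot(o["tcp_rot"]); 
tgt=np.array([c[0],c[1],400]); print(Rm.T@(tgt-o["tool_pos"]))
E
```

```text
[586.69780176 -51.11920525] [ 712.84239667 -325.12451222] [ 516.21311003 -410.78310703] [ 389.77785762 -138.33571935] 301.64775330437925 214.47720444575168
c [ 551.38279152 -231.34063596] [ 0.41956604 -0.90772481] -65.19280701219581
stud [ 555.16526351 -229.94469792  138.        ] [0.31986921 4.01913188]
spare [ 606.83757925 -153.1821909   138.        ] [-47.67941407  83.13031631]
wing [ 546.75231138 -180.29601581  115.        ] [-48.2772605   17.21338756]
wing [ 556.44454522 -279.83922177  115.        ] [ 46.14710969 -15.75368029]
tray [array([690.31403634, 294.40458221]), array([517.20171376,   0.84420249]), array([315.46343595, 115.69310279]), array([486.98461091, 411.15779015])] [502.49094924 205.52491941] [np.float64(234.46570497366002), np.float64(340.80136849702706), np.float64(232.1391880559687), np.float64(341.6414713335591)]
packer [391.05508944 125.41891816  41.        ]
0.25 [180.4 493.  404.4] rot [-1.7562  1.5701 -2.107 ] 
 [[-0.0, 0.344, 0.939], [-0.001, 0.939, -0.344], [-1.0, -0.001, -0.0]] q [ 1.074  0.342  1.524  0.     1.275 -0.146] F [ 0.1 -0.1  0.4] w 91.7
[   4.70602531 -552.71848899  597.34352887]
```

Request:
arm_command(moves=[[0, -5, 5.4, 8, 1], [0, -10, 10.8, 16, 1], [0, -15, 16.2, 24, 1], [0, -20, 21.6, 32, 1], [0, -25, 27, 40, 1], [0, -30, 32.4, 48, 1], [0, -35, 37.8, 56, 1], [0, -40, 43.2, 64, 1], [0, -45, 48.6, 72, 1], [0, -50, 54, 80, 1]])

```text
time: 1.25
tool_pos: [408.6, 45.9, 404.8]
tcp_rot: [0.968, 1.57, -0.786]
contact_force: [0.4, 1.3, -0.7]
grip_width: 91.8
```

```bash
python3 - <<'E'
from h import *
o=state(); Rm=rot(o["tcp_rot"]); 
print(Rm.T@(np.array([555,-230,400])-o["tool_pos"]))
E
```

```text
1.25 [408.6  45.9 404.8] rot [ 0.9675  1.5702 -0.7855] 
 [[0.0, 0.983, -0.181], [-0.0, -0.181, -0.983], [-1.0, 0.0, 0.0]] q [-0.075  0.132  1.807 -0.     1.203  0.107] F [ 0.4  1.3 -0.7] w 91.8
[  5.01063411 194.02207116 244.75975648]
```

Request:
arm_command(moves=[[0, 2.5, 3.1, 8, 1], [0, 5, 6.2, 16, 1], [0, 7.5, 9.3, 24, 1], [0, 10, 12.4, 32, 1], [0, 12.5, 15.5, 40, 1], [0, 15, 18.6, 48, 1], [0, 17.5, 21.7, 56, 1], [0, 19.4, 24.5, 64, 1], [0, 19.4, 24.5, 72, 1], [0, 19.4, 24.5, 80, 1]])

```text
time: 2.25
tool_pos: [555.1, -231.5, 404.1]
tcp_rot: [-0.323, 1.57, 2.803]
contact_force: [-0.2, -0.3, 0.1]
grip_width: 91.8
```

```bash
python3 - <<'E'
from h import *
save("wrist","w1"); state()
E
```

```text
2.3 [ 555.  -231.   404.3] rot [-0.3147  1.5702  2.8054] 
 [[-0.001, -0.021, -1.0], [0.0, -1.0, 0.021], [-1.0, -0.0, 0.001]] q [-0.522  0.484  1.303 -0.     1.356  1.07 ] F [-0.8 -0.4  0.7] w 92.3
```

View pics/w1.png

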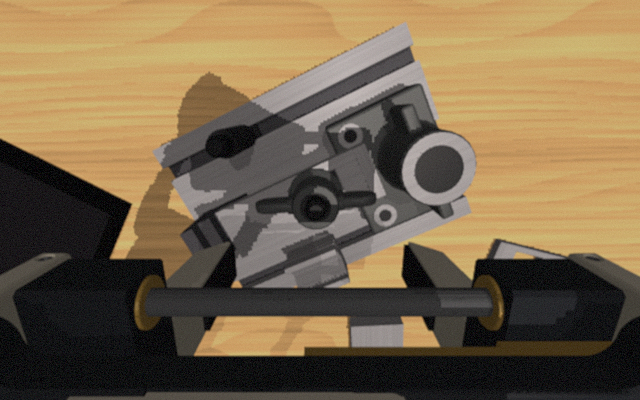

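Request:
arm_command(moves=[[0, 0, 0, 8, 1], [0, 0, 0, 16.5, 1], [0, 0, 0, 25, 1], [0, 0, 0, 33.5, 1], [0, 0, 0, 42, 1], [0, 0, 0, 50.5, 1], [0, 0, 0, 59, 1], [0, 0, 0, 67, 1], [0, 0, 0, 75, 1], [0, 0, 0, 83, 1]])

```text
time: 3.3
tool_pos: [555.0, -230.8, 404.2]
tcp_rot: [1.133, 1.57, 2.802]
contact_force: [-0.7, -0.2, 0.2]
grip_width: 91.7
```

```bash
python3 - <<'E'
from h import *
fr,K,T=save("wrist","w2"); state()
a=load("w1")[0]
cv2.imwrite("pics/w1z.png",cv2.resize(a[90:290,150:490],None,fx=2.3,fy=2.3,interpolation=cv2.INTER_CUBIC))
cv2.imwrite("pics/w2z.png",cv2.resize(fr[90:290,150:490],None,fx=2.3,fy=2.3,interpolation=cv2.INTER_CUBIC))
E
```

```text
3.35 [ 554.9 -230.8  404.2] rot [1.1775 1.57   2.8393] 
 [[-0.001, -0.996, -0.091], [0.0, -0.091, 0.996], [-1.0, 0.001, 0.0]] q [-0.522  0.484  1.303 -0.     1.356  2.529] F [ 0. -0. -1.] w 91.7
```

View pics/w1z.png

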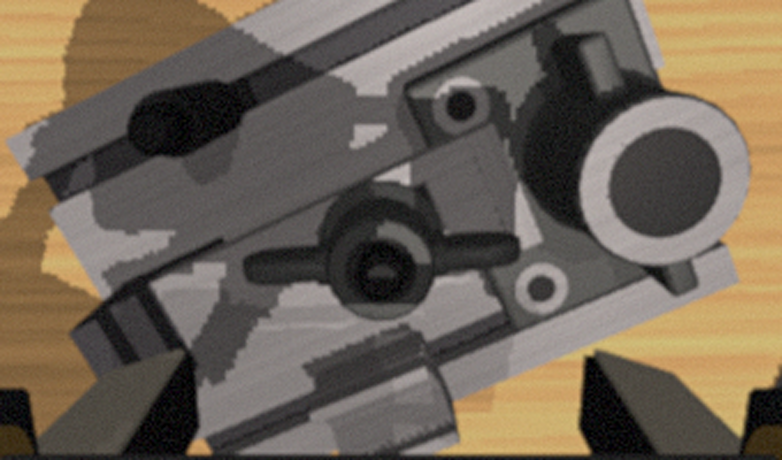

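View pics/w2z.png

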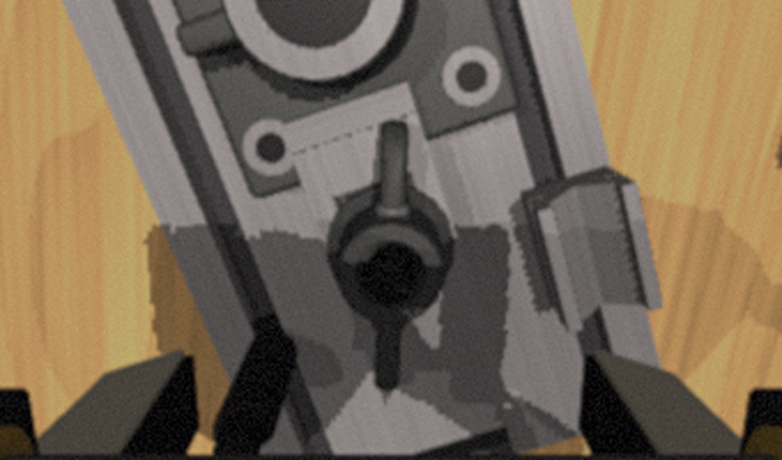

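```bash
python3 - <<'E'
from h import *
_,K,T1=load("w1");_,_,T2=load("w2");_,Kt,Tt=load("top1");_,Ks,Ts=load("side1")
z=lambda p:(150+p[0]/2.3,90+p[1]/2.3)
a=ray(K,T1,z((381,268)));b=ray(K,T2,z((391,272)));c=ray(Kt,Tt,(300+333/4.6,120+212/4.6));s=ray(Ks,Ts,(290+433/4.6,190+133/4.6))
print("stud",tri([a,b]),tri([a,b,c,s]))
print("from top",onz(K,T1,z((381,268)),138),onz(K,T2,z((391,272)),138))
# wing tips, top 34+56.6+30=120.6
for n,p1,p2 in[("casting end",(518,248),(393,122)),("heel",(246,265),(387,388))]:
    print(n,tri([ray(K,T1,z(p1)),ray(K,T2,z(p2))]))
for T,p,q in((T1,(518,248),(246,265)),(T2,(393,122),(387,388))):
    P=onz(K,T,z(p),115);Q=onz(K,T,z(q),115);d=(P-Q);print("dir",np.degrees(np.arctan2(d[1],d[0])),np.linalg.norm(d),(P+Q)/2)
# hole in casting foot pts? strap edge corner at casting end (w1 (500,123)->..., ) spare stud top
print("spare",tri([ray(K,T1,z((152,130))),ray(Kt,Tt,(300+217/4.6,120+133/4.6))]))
o=state();Rm=rot(o["tcp_rot"]);print("y ang",np.degrees(np.arctan2(Rm[1,1],Rm[0,1])))
E
```

```text
stud (array([ 552.61331523, -228.90485248,  123.70769963]), [np.float64(0.3584570090399069), np.float64(0.35845700903976285)]) (array([ 554.88107946, -230.43449089,  134.66148213]), [np.float64(1.764855763904899), np.float64(2.6581323941338844), np.float64(0.1937042348716929), np.float64(1.3524660697876478)])
from top [ 557.33777322 -229.36122732  138.        ] [ 552.8755282  -233.13055274  138.        ]
casting end (array([ 556.68585903, -282.46708286,  111.72294818]), [np.float64(0.2963988263831238), np.float64(0.2963988263831786)])
heel (array([ 549.49088487, -174.83189706,  109.62796264]), [np.float64(1.3618972601751507), np.float64(1.3618972601750836)])
dir -87.17339944921017 104.90804004406942 [ 554.8078624  -229.28795565  115.        ]
dir -85.60517511903598 106.89357852999315 [ 552.86556228 -229.7166746   115.        ]
spare (array([ 606.8864529 , -153.37510625,  137.35937705]), [np.float64(0.2173313205832686), np.float64(0.21733132058343543)])
3.35 [ 554.9 -230.8  404.2] rot [1.1775 1.57   2.8393] 
 [[-0.001, -0.996, -0.091], [0.0, -0.091, 0.996], [-1.0, 0.001, 0.0]] q [-0.522  0.484  1.303 -0.     1.356  2.529] F [ 0. -0. -1.] w 91.7
y ang -174.78398391402172
```

Request:
arm_command(moves=[[4, 0.05, 0.08, 1.5, 1], [8, 0.05, 0.08, 1.5, 1], [10.5, 0.05, 0.08, 1.5, 1], [11.8, 0.05, 0.08, 1.5, 1], [12.5, 0.05, 0.08, 1.5, 1], [12.77, 0.05, 0.08, 1.5, 1], [12.77, 0.05, 0.08, 1.5, 1]])

```text
time: 4.05
tool_pos: [554.6, -230.2, 277.4]
tcp_rot: [-2.378, 1.57, -0.742]
contact_force: [-0.2, -0.3, 0.0]
grip_width: 91.7
```

```bash
python3 - <<'E'
from h import *
fr,K,T=save("wrist","w3"); state()
E
```

```text
4.1 [ 554.6 -230.2  277.8] rot [-2.2816  1.5694 -0.6453] 
 [[0.001, -0.998, -0.065], [-0.001, -0.065, 0.998], [-1.0, -0.001, -0.001]] q [-0.521  0.598  1.475 -0.     1.067  2.555] F [-0.8 -0.   0.4] w 92.0
```

View pics/w3.png

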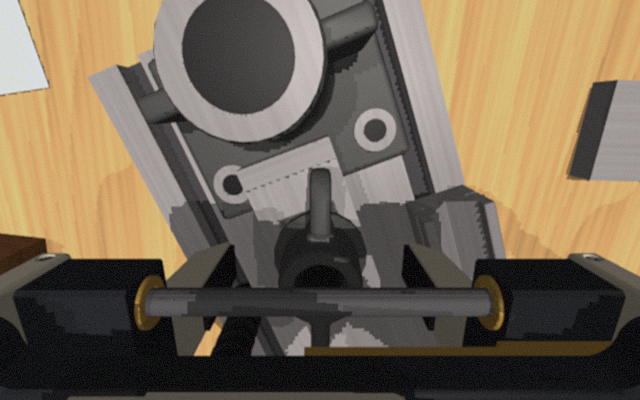

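Request:
arm_command(moves=[[0.1, 0, 0, 0, 0], [0.1, 0, 0, 0, 0], [0.1, 0, 0, 0, 0], [0.1, 0, 0, 0, 0], [0.1, 0, 0, 0, 0], [0.1, 0, 0, 0, 0]])

```text
time: 4.7
tool_pos: [554.6, -230.2, 276.7]
tcp_rot: [-2.275, 1.569, -0.638]
contact_force: [0.3, 0.3, 0.3]
grip_width: 48.4
```

```bash
python3 - <<'E'
from h import *
state()
E
```

```text
4.7 [ 554.6 -230.2  276.7] rot [-2.2747  1.5694 -0.6383] 
 [[0.001, -0.998, -0.065], [-0.001, -0.065, 0.998], [-1.0, -0.001, -0.001]] q [-0.521  0.599  1.476 -0.     1.065  2.555] F [0.3 0.3 0.3] w 48.4
```

Still closing; continue.

Request:
arm_command(moves=[[0, 0, 0, 0, 0], [0, 0, 0, 0, 0], [0, 0, 0, 0, 0], [0, 0, 0, 0, 0]])

```text
time: 5.1
tool_pos: [554.5, -230.2, 276.7]
tcp_rot: [-2.365, 1.57, -0.729]
contact_force: [-1.7, 1.0, -0.1]
grip_width: 41.7
```

Request:
arm_command(moves=[[-0.03, 0, 0, -8, 0], [-0.05, 0, 0, -16, 0], [-0.08, 0, 0, -24, 0], [-0.11, 0, 0, -32, 0], [-0.13, 0, 0, -40, 0], [-0.16, 0, 0, -48, 0], [-0.19, 0, 0, -56, 0], [-0.21, 0, 0, -64, 0], [-0.24, 0, 0, -72, 0], [-0.27, 0, 0, -80, 0]])

```text
time: 6.1
tool_pos: [555.2, -229.4, 279.4]
tcp_rot: [-2.7, 1.568, 0.338]
contact_force: [3.9, 5.2, -0.6]
grip_width: 41.5
```

```bash
python3 - <<'E'
from h import *
fr,K,T=save("wrist","w4"); state();print(bot.get_obs()["moment"])
E
```

```text
6.15 [ 555.1 -229.3  279.4] rot [-2.6255  1.5685  0.4205] 
 [[0.002, -0.095, -0.995], [0.001, -0.995, 0.095], [-1.0, -0.001, -0.002]] q [-0.52   0.596  1.473  0.002  1.071  1.146] F [1.9 4.2 2.2] w 42.0
[ 0.75412623 -0.02242508  0.0322038 ]
```

View pics/w4.png

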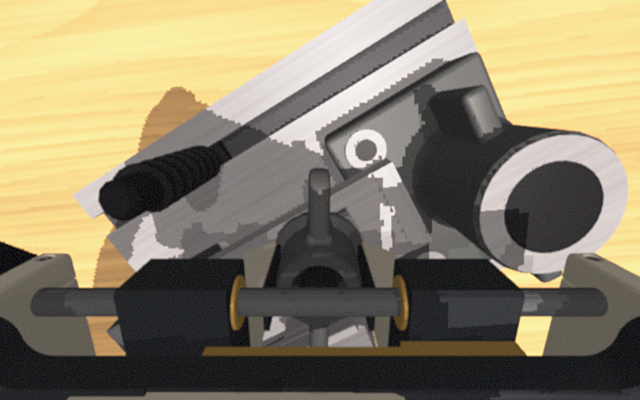

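Request:
arm_command(moves=[[-0.03, 0, 0, -8, 0], [-0.05, 0, 0, -16, 0], [-0.08, 0, 0, -24, 0], [-0.11, 0, 0, -32, 0], [-0.13, 0, 0, -40, 0], [-0.16, 0, 0, -48, 0], [-0.19, 0, 0, -56, 0], [-0.21, 0, 0, -64, 0], [-0.24, 0, 0, -72, 0], [-0.27, 0, 0, -80, 0]])

```text
time: 7.15
tool_pos: [554.8, -228.0, 282.0]
tcp_rot: [-2.942, 1.567, 1.505]
contact_force: [-2.1, 6.3, 3.2]
grip_width: 41.5
```

Request:
arm_command(moves=[[-0.03, 0, 0, -8, 0], [-0.05, 0, 0, -16, 0], [-0.08, 0, 0, -24, 0], [-0.11, 0, 0, -32, 0], [-0.13, 0, 0, -40, 0], [-0.16, 0, 0, -48, 0], [-0.19, 0, 0, -56, 0], [-0.21, 0, 0, -64, 0], [-0.23, 0, 0, -70, 0], [-0.23, 0, 0, -70, 0]])

```text
time: 8.15
tool_pos: [553.9, -228.1, 284.3]
tcp_rot: [2.752, 1.565, 2.139]
contact_force: [-6.1, 0.1, 3.7]
grip_width: 41.9
```

```bash
python3 - <<'E'
from h import *
fr,K,T=save("wrist","w5"); o=state();Rm=rot(o["tcp_rot"]);print("y ang",np.degrees(np.arctan2(Rm[1,1],Rm[0,1])))
E
```

```text
8.2 [ 553.9 -228.1  284.3] rot [2.751  1.5654 2.1362] 
 [[-0.003, 0.577, 0.817], [0.005, 0.817, -0.577], [-1.0, 0.002, -0.005]] q [-0.519  0.589  1.47   0.003  1.087 -1.477] F [-5.7  0.3  4.1] w 41.6
y ang 54.777557118163145
```

View pics/w5.png

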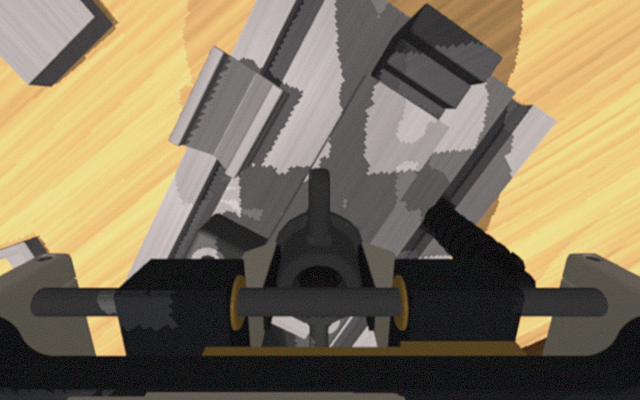

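Request:
arm_command(moves=[[-0.03, 0, 0, -8, 0], [-0.05, 0, 0, -16, 0], [-0.08, 0, 0, -24, 0], [-0.11, 0, 0, -32, 0], [-0.13, 0, 0, -40, 0], [-0.16, 0, 0, -48, 0], [-0.19, 0, 0, -56, 0], [-0.21, 0, 0, -64, 0], [-0.24, 0, 0, -72, 0], [-0.27, 0, 0, -80, 0]])

```text
time: 9.2
tool_pos: [553.4, -229.2, 287.1]
tcp_rot: [1.832, 1.566, 2.618]
contact_force: [-2.7, -6.0, 0.1]
grip_width: 42.1
```

Request:
arm_command(moves=[[0, 0, 0, 0, 1], [0, 0, 0, 0, 1], [0, 0, 0, 0, 1], [0, 0, 0, 0, 1], [0, 0, 0, 0, 1], [0, 0, 0, 0, 1]])

```text
time: 9.8
tool_pos: [553.5, -229.1, 287.1]
tcp_rot: [1.824, 1.566, 2.61]
contact_force: [-0.5, 0.5, -0.3]
grip_width: 85.0
```

```bash
python3 - <<'E'
from h import *
o=state();Rm=rot(o["tcp_rot"]);print("y ang",np.degrees(np.arctan2(Rm[1,1],Rm[0,1])))
E
```

```text
9.8 [ 553.5 -229.1  287.1] rot [1.8243 1.5664 2.6099] 
 [[-0.004, -0.707, 0.707], [0.002, 0.707, 0.707], [-1.0, 0.004, -0.001]] q [-0.52   0.586  1.467  0.     1.092 -2.877] F [-0.5  0.5 -0.3] w 85.0
y ang 135.0080150973601
```

Request:
arm_command(moves=[[-2, -0.06, 0.05, 0, 1], [-3, -0.06, 0.05, 0, 1], [-3, -0.06, 0.05, 8, 1], [-3, -0.06, 0.05, 16, 1], [-3, -0.06, 0.05, 24, 1], [-3, -0.06, 0.05, 32, 1], [-3, -0.06, 0.05, 40, 1], [-3, -0.06, 0.05, 48, 1], [-3, -0.06, 0.05, 56, 1], [-3, -0.06, 0.05, 64, 1]])

```text
time: 10.8
tool_pos: [554.4, -229.3, 317.3]
tcp_rot: [2.945, 1.567, 2.608]
contact_force: [-0.7, -0.1, -0.5]
grip_width: 91.9
```

Request:
arm_command(moves=[[0, 0, 0, 8, 1], [0, 0, 0, 16, 1], [0, 0, 0, 24, 1], [0, 0, 0, 32, 1], [0, 0, 0, 40, 1], [0, 0, 0, 48, 1], [0, 0, 0, 56, 1], [0, 0, 0, 64, 1], [0, 0, 0, 72, 1], [0, 0, 0, 80, 1]])

```text
time: 11.8
tool_pos: [554.4, -229.3, 317.5]
tcp_rot: [-1.943, 1.568, 2.6]
contact_force: [-0.6, 0.3, 0.2]
grip_width: 91.7
```

```bash
python3 - <<'E'
from h import *
o=state();Rm=rot(o["tcp_rot"]);print("y ang",np.degrees(np.arctan2(Rm[1,1],Rm[0,1])))
print(Rm.T@(np.array([554.3,-229.2,287.1])-o["tool_pos"]))
E
```

```text
11.8 [ 554.4 -229.3  317.5] rot [-1.9431  1.5675  2.6003] 
 [[-0.003, 0.986, -0.168], [0.002, -0.168, -0.986], [-1.0, -0.003, -0.001]] q [-0.52   0.555  1.43   0.     1.159 -0.351] F [-0.6  0.3  0.2] w 91.7
y ang -9.681079693178472
[ 3.03666642e+01 -1.59346110e-02 -4.32313578e-02]
```

Request:
arm_command(moves=[[0, 0, 0, 8, 1], [0, 0, 0, 16, 1], [0, 0, 0, 24, 1], [0, 0, 0, 32, 1], [0, 0, 0, 35.5, 1], [0, 0, 0, 35.5, 1]])

```text
time: 12.4
tool_pos: [554.4, -229.2, 317.7]
tcp_rot: [-1.343, 1.568, 2.58]
contact_force: [0.8, -0.3, -0.2]
grip_width: 91.7
```

```bash
python3 - <<'E'
from h import *
fr,K,T=save("wrist","w6"); o=state();Rm=rot(o["tcp_rot"]);print("y ang",np.degrees(np.arctan2(Rm[1,1],Rm[0,1])))
E
```

```text
12.45 [ 554.4 -229.3  317.6] rot [-1.3295  1.5679  2.5958] 
 [[-0.002, 0.706, -0.708], [0.001, -0.708, -0.706], [-1.0, -0.003, 0.001]] q [-0.52   0.555  1.43   0.     1.159  0.267] F [0.2 0.2 0.7] w 91.5
y ang -45.09500639797015
```

View pics/w6.png

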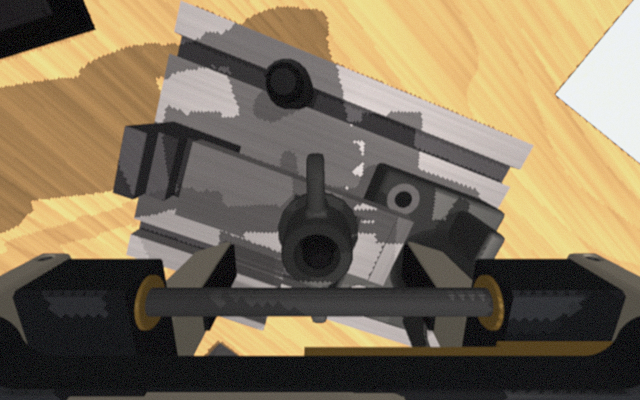

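Request:
arm_command(moves=[[1.5, 0, 0, 0, 1], [2.6, 0, 0, 0, 1], [3.03, 0, 0, 0, 1], [3.03, 0, 0, 0, 0], [3.03, 0, 0, 0, 0], [3.03, 0, 0, 0, 0], [3.03, 0, 0, 0, 0], [3.03, 0, 0, 0, 0], [3.03, 0, 0, 0, 0], [3.03, 0, 0, 0, 0]])

```text
time: 13.45
tool_pos: [554.2, -229.0, 287.5]
tcp_rot: [-1.38, 1.567, 2.545]
contact_force: [-2.0, 0.2, 2.0]
grip_width: 41.6
```

Request:
arm_command(moves=[[0, 0, 0, 0, 0], [0, 0, 0, 0, 0], [0, 0, 0, 0, 0]])

```text
time: 13.75
tool_pos: [554.1, -229.1, 287.5]
tcp_rot: [-1.33, 1.567, 2.596]
contact_force: [-1.1, 0.3, 1.8]
grip_width: 41.9
```

Request:
arm_command(moves=[[-0.03, 0, 0, -8, 0], [-0.05, 0, 0, -16, 0], [-0.08, 0, 0, -24, 0], [-0.11, 0, 0, -32, 0], [-0.13, 0, 0, -40, 0], [-0.16, 0, 0, -48, 0], [-0.19, 0, 0, -56, 0], [-0.21, 0, 0, -64, 0], [-0.24, 0, 0, -72, 0], [-0.27, 0, 0, -80, 0]])

```text
time: 14.75
tool_pos: [554.4, -229.3, 290.2]
tcp_rot: [-2.806, 1.568, 2.521]
contact_force: [0.1, -0.4, -1.5]
grip_width: 41.8
```

Request:
arm_command(moves=[[-0.03, 0, 0, -8, 0], [-0.05, 0, 0, -16, 0], [-0.08, 0, 0, -24, 0], [-0.11, 0, 0, -32, 0], [-0.13, 0, 0, -40, 0], [-0.16, 0, 0, -48, 0], [-0.19, 0, 0, -56, 0], [-0.21, 0, 0, -64, 0], [-0.24, 0, 0, -72, 0], [-0.27, 0, 0, -80, 0]])

```text
time: 15.75
tool_pos: [554.7, -229.0, 292.9]
tcp_rot: [1.685, 1.568, 2.131]
contact_force: [2.4, 1.8, -0.6]
grip_width: 41.8
```

```bash
python3 - <<'E'
from h import *
fr,K,T=save("wrist","w7"); o=state();Rm=rot(o["tcp_rot"]);print("y ang",np.degrees(np.arctan2(Rm[1,1],Rm[0,1])))
E
```

```text
15.8 [ 554.6 -228.9  292.9] rot [1.7881 1.5681 2.2411] 
 [[-0.002, -0.438, 0.899], [0.002, 0.899, 0.438], [-1.0, 0.003, -0.001]] q [-5.190e-01  5.810e-01  1.459e+00  1.000e-03  1.104e+00 -2.544e+00] F [0.7 1.7 0.9] w 41.8
y ang 115.9551536773404
```

View pics/w7.png

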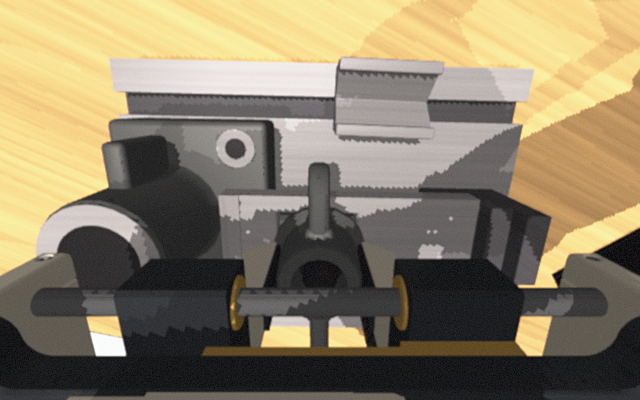

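Request:
arm_command(moves=[[-0.3, 0, 0, 0, 0], [-0.8, 0, 0, 0, 0], [-1.2, 0, 0, 0, 0]])

```text
time: 16.1
tool_pos: [554.6, -229.0, 304.9]
tcp_rot: [1.852, 1.567, 2.302]
contact_force: [1.3, 0.7, -4.7]
grip_width: 41.8
```

Request:
arm_command(moves=[[-1.5, 0, 0, 0, 0], [-3.5, 0, 0, 0, 0], [-6, 0, 0, 0, 0], [-8, 0, 0, 0, 0], [-10, 0, 0, 0, 0], [-10, 0, 0, 0, 0]])

```text
time: 16.7
tool_pos: [555.0, -229.4, 408.0]
tcp_rot: [-0.667, 1.568, -0.217]
contact_force: [0.4, -0.8, -4.2]
grip_width: 41.8
```

```bash
python3 - <<'E'
from h import *
save("side","s8");fr=save("top","t8")[0]
o=state();Rm=rot(o["tcp_rot"]);print("y ang",np.degrees(np.arctan2(Rm[1,1],Rm[0,1])))
cv2.imwrite("pics/t8z.png",cv2.resize(fr[110:270,160:460],None,fx=2.6,fy=2.6,interpolation=cv2.INTER_CUBIC))
E
```

```text
16.8 [ 554.6 -229.2  404.5] rot [1.9219 1.5671 2.3717] 
 [[-0.003, -0.435, 0.9], [0.003, 0.9, 0.435], [-1.0, 0.003, -0.001]] q [-5.200e-01  4.820e-01  1.304e+00  1.000e-03  1.358e+00 -2.541e+00] F [ 0.2  0.  -4.7] w 41.9
y ang 115.77609534339236
```

View pics/s8.png

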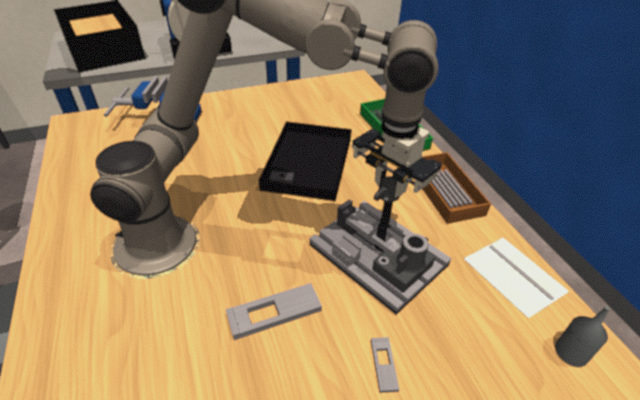

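View pics/t8z.png

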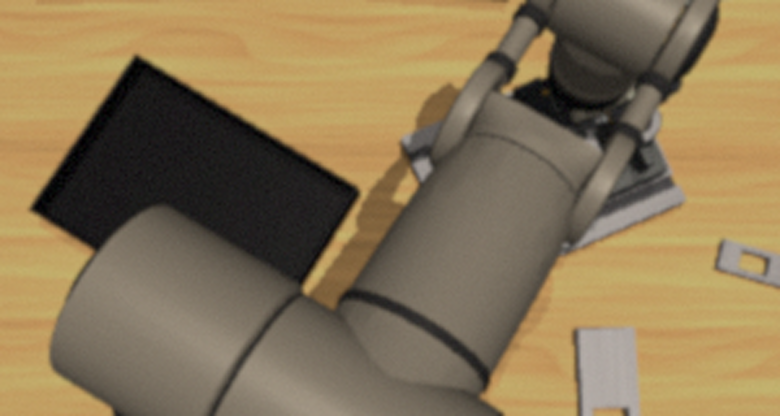

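Request:
arm_command(moves=[[0, 2, 1, 3, 0], [0, 5.5, 2.65, 8, 0], [0, 9.5, 4.55, 13, 0], [0, 13.5, 6.5, 18, 0], [0, 17.5, 8.4, 23, 0], [0, 21.5, 10.3, 28, 0], [0, 25.5, 12.25, 33, 0], [0, 29.5, 14.15, 38, 0], [0, 33.5, 16.1, 43, 0], [0, 36.5, 17.5, 48, 0]])

```text
time: 17.8
tool_pos: [552.7, 178.1, 403.7]
tcp_rot: [3.133, 1.564, 2.743]
contact_force: [0.5, -0.7, -4.0]
grip_width: 41.9
```

```bash
python3 - <<'E'
from h import *
save("wrist","w9")
o=state();Rm=rot(o["tcp_rot"]);print("y ang",np.degrees(np.arctan2(Rm[1,1],Rm[0,1])))
print(Rm.T@(np.array([553,292,405])-o["tool_pos"]))
E
```

```text
17.85 [552.3 182.  403.7] rot [2.7399 1.5624 2.347 ] 
 [[-0.006, 0.383, 0.924], [0.006, 0.924, -0.383], [-1.0, 0.003, -0.008]] q [ 0.185  0.448  1.363  0.007  1.336 -0.995] F [-1.2  4.3 -4.3] w 41.8
y ang 67.48692025360864
[ -0.68522323 101.90826896 -41.44367373]
```

View pics/w9.png

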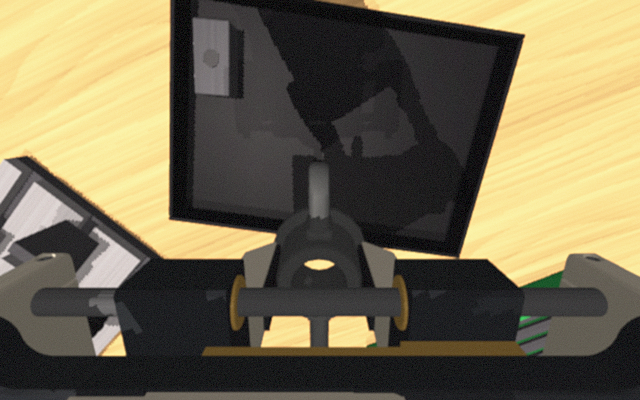

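```bash
python3 - <<'E'
from h import *
_,K,T=load("w9");_,Kt,Tt=load("top1")
pts={"TR":((523,36),(33,318)),"BR":((459,257),(212,52)),"BL":((170,218),(600,285))}
for k,(a,b) in pts.items():
    b=(165+b[0]/4.5,120+b[1]/4.5)
    print(k,onz(K,T,a,45),tri([ray(K,T,a),ray(Kt,Tt,b)]))
E
```

```text
TR [489.17099817 416.27066298  45.        ] (array([487.26943534, 409.52328186,  52.89557045]), [np.float64(2.289186094281656), np.float64(2.289186094281649)])
BR [692.72092461 297.69037208  45.        ] (array([689.57663687, 294.96395462,  48.72763858]), [np.float64(1.7407649028219834), np.float64(1.7407649028221208)])
BL [521.07520662   8.465347    45.        ] (array([521.22521924,   1.66781395,  32.86559799]), [np.float64(1.3926872762861096), np.float64(1.3926872762860156)])
```

Request:
arm_command(moves=[[0, 4, -1.6, 4, 0], [0, 8, -3.2, 8, 0], [0, 10.3, -4.1, 8, 0], [2, 10.3, -4.1, 8, 0], [5, 10.3, -4.1, 8, 0], [8, 10.3, -4.1, 8, 0], [11, 10.3, -4.1, 8, 0], [14, 10.3, -4.1, 8, 0], [17, 10.3, -4.1, 8, 0], [18.5, 10.3, -4.1, 8, 0]])

```text
time: 18.85
tool_pos: [551.3, 293.0, 214.6]
tcp_rot: [-2.841, 1.557, 2.909]
contact_force: [-0.3, -0.2, -5.3]
grip_width: 41.6
```

```bash
python3 - <<'E'
from h import *
save("wrist","w10")
o=state();Rm=rot(o["tcp_rot"]);print("y ang",np.degrees(np.arctan2(Rm[1,1],Rm[0,1])))
E
```

```text
18.9 [550.9 292.9 212.9] rot [-2.7488  1.5553  3.0015] 
 [[-0.015, 0.508, 0.861], [0.002, 0.861, -0.508], [-1.0, -0.006, -0.014]] q [ 0.364  0.717  1.449  0.009  0.989 -0.679] F [-1.7 -0.8 -6.5] w 41.6
y ang 59.46691552303294
```

View pics/w10.png

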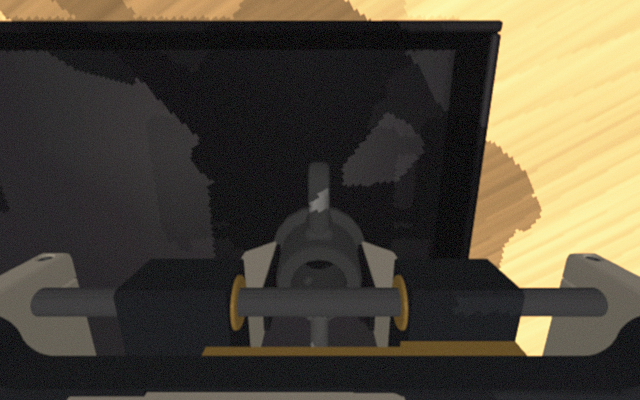

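Request:
arm_command(moves=[[0.6, 0, 0, 0, 0], [1.1, 0, 0, 0, 0], [1.35, 0, 0, 0, 0], [1.45, 0, 0, 0, 0], [1.45, 0, 0, 0, 0]])

```text
time: 19.4
tool_pos: [550.9, 293.0, 199.0]
tcp_rot: [-2.785, 1.556, 2.965]
contact_force: [0.3, -0.4, -4.2]
grip_width: 41.5
```

Request:
arm_command(moves=[[0.1, 0, 0, 0, 0], [0.2, 0, 0, 0, 0], [0.25, 0, 0, 0, 0], [0.25, 0, 0, 0, 0]])

```text
time: 19.8
tool_pos: [550.8, 293.0, 196.5]
tcp_rot: [-2.79, 1.556, 2.961]
contact_force: [0.4, -0.4, -5.3]
grip_width: 41.7
```

Request:
arm_command(moves=[[0.06, 0, 0, 0, 0], [0.12, 0, 0, 0, 0], [0.12, 0, 0, 0, 0]])

```text
time: 20.1
tool_pos: [550.8, 293.0, 196.1]
tcp_rot: [-2.801, 1.557, 2.949]
contact_force: [-4.0, -1.6, 4.4]
grip_width: 41.5
```

Request:
arm_command(moves=[[0, 0, 0, 0, 0.68], [0, 0, 0, 0, 0.68], [0, 0, 0, 0, 0.68], [0, 0, 0, 0, 0.68], [0, 0, 0, 0, 0.68], [-1, 0, 0, 0, 0.68], [-3, 0, 0, 0, 0.68], [-6, 0, 0, 0, 0.68], [-10, 0, 0, 0, 0.68], [-14, 0, 0, 0, 1]])

```text
time: 21.1
tool_pos: [552.5, 292.6, 338.0]
tcp_rot: [-2.792, 1.556, 2.959]
contact_force: [0.7, -0.2, -0.1]
grip_width: 66.7
```

```bash
python3 - <<'E'
from h import *
fr=save("wrist","w11")[0]; s=save("side","s11")[0]
cv2.imwrite("pics/s11z.png",cv2.resize(s[100:310,240:460],None,fx=2.8,fy=2.8,interpolation=cv2.INTER_CUBIC))
o=state();Rm=rot(o["tcp_rot"]);print("y ang",np.degrees(np.arctan2(Rm[1,1],Rm[0,1])))
E
```

```text
21.2 [553.7 293.1 343.5] rot [2.406  1.5633 1.8733] 
 [[-0.002, 0.508, 0.861], [0.007, 0.861, -0.508], [-1.0, 0.005, -0.006]] q [ 0.363  0.577  1.314  0.008  1.25  -0.678] F [-0.5 -0.5  0.4] w 74.1
y ang 59.47784473068828
```

View pics/w11.png

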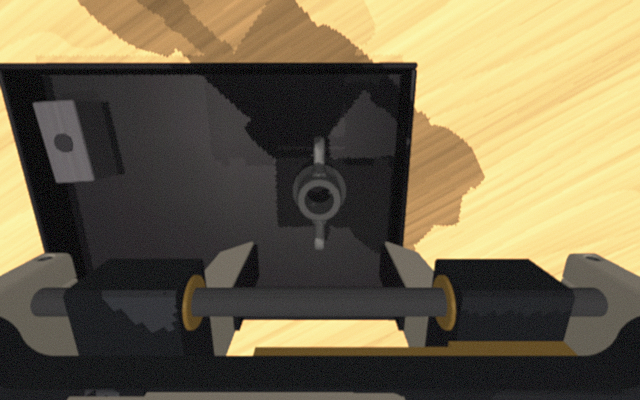

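View pics/s11z.png

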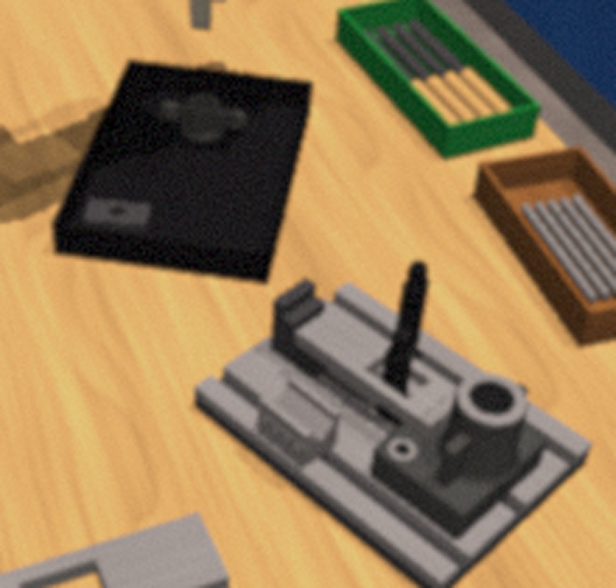

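Request:
arm_command(moves=[[-2, -2, 1.1, 0, 1], [-4, -6, 3.4, 3, 1], [-6, -10, 5.6, 7, 1], [-6, -14.3, 8.1, 11, 1], [-6, -18.6, 10.5, 15, 1], [-6, -22.9, 12.9, 19, 1], [-6, -27.2, 15.3, 23, 1], [-6, -31.5, 17.8, 27, 1], [-6, -35.8, 20.2, 31, 1], [-6, -39.5, 22.3, 34.7, 1]])

```text
time: 22.2
tool_pos: [544.8, -163.2, 400.5]
tcp_rot: [3.005, 1.564, 1.863]
contact_force: [1.3, 0.8, -0.3]
grip_width: 92.0
```

```bash
python3 - <<'E'
from h import *
o=state();Rm=rot(o["tcp_rot"]);print("y ang",np.degrees(np.arctan2(Rm[1,1],Rm[0,1])))
print(Rm.T@(np.array([544,-206.6,404])-o["tool_pos"]))
E
```

```text
22.2 [ 544.8 -163.2  400.5] rot [3.0047 1.5636 1.8627] 
 [[-0.002, 0.909, 0.416], [0.007, 0.416, -0.909], [-1.0, 0.001, -0.007]] q [-0.427  0.427  1.406  0.006  1.314 -0.857] F [ 1.3  0.8 -0.3] w 92.0
y ang 24.56956162545446
[ -3.84635611 -18.72267242  39.08912817]
```

Request:
arm_command(moves=[[0, 0, 0, 0, 1], [0, 0, 0, 0, 1]])

```text
time: 22.4
tool_pos: [544.4, -164.2, 400.3]
tcp_rot: [3.034, 1.563, 1.89]
contact_force: [0.8, -0.1, 0.1]
grip_width: 92.0
```

```bash
python3 - <<'E'
from h import *
fr=save("wrist","w12")[0]; state()
cv2.imwrite("pics/w12z.png",cv2.resize(fr[20:290,150:500],None,fx=2.2,fy=2.2,interpolation=cv2.INTER_CUBIC))
E
```

```text
22.45 [ 544.6 -163.1  400.4] rot [3.0206 1.5629 1.8785] 
 [[-0.002, 0.91, 0.416], [0.008, 0.416, -0.909], [-1.0, 0.001, -0.008]] q [-0.427  0.426  1.407  0.006  1.314 -0.857] F [ 0.2  1.1 -0.2] w 91.6
```

Request:
arm_command(moves=[[0, -0.8, 2.0, 0, 1], [0, -1.8, 4.0, 0, 1], [0, -1.8, 4.0, 0, 1], [0, -1.8, 4.0, 0, 1]])

```text
time: 22.85
tool_pos: [545.0, -205.5, 400.1]
tcp_rot: [3.006, 1.562, 1.865]
contact_force: [-0.3, -0.6, -0.6]
grip_width: 91.8
```

```bash
python3 - <<'E'
from h import *
fr=save("wrist","w13")[0]; state()
cv2.imwrite("pics/w13z.png",cv2.resize(fr[20:290,150:500],None,fx=2.2,fy=2.2,interpolation=cv2.INTER_CUBIC))
E
```

```text
22.9 [ 545.  -205.3  400.1] rot [3.0058 1.5621 1.8654] 
 [[-0.003, 0.909, 0.417], [0.008, 0.417, -0.909], [-1.0, 0.001, -0.009]] q [-0.493  0.453  1.365  0.006  1.33  -0.925] F [-0.4  0.9 -0.3] w 92.0
```

View pics/w12z.png

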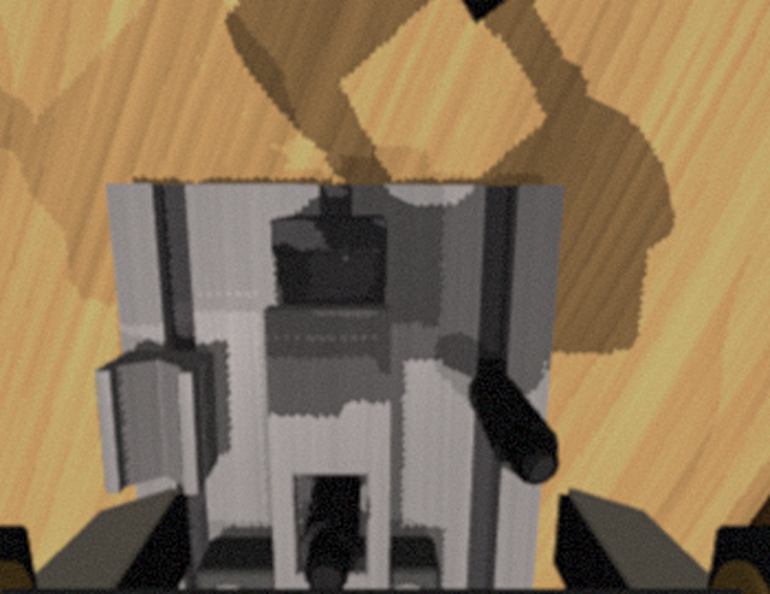

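View pics/w13z.png

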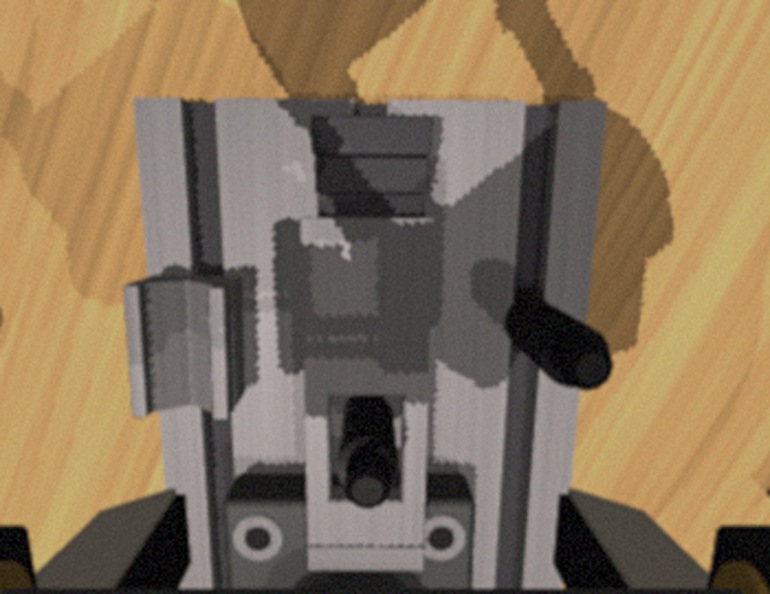

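```bash
python3 - <<'E'
from h import *
_,K,Ta=load("w12");_,_,Tb=load("w13")
z=lambda p:(150+p[0]/2.2,20+p[1]/2.2)
c=np.array([554.4,-229.3])
for n,a,b in [("slotL",(294,474),(328,396)),("slotR",(369,474),(402,396)),("studtop",(327,576),(368,490)),("spare",(540,468),(592,366)),("hole? edgeL",(268,400),None)]:
    if b: 
        p,e=tri([ray(K,Ta,z(a)),ray(K,Tb,z(b))]);print(n,p.round(1),np.round(e,1))
for nm,T,L,Rr in(("a",Ta,[(268,330),(271,465)],[(390,330),(391,465)]),("b",Tb,[(306,410),(308,560)],[(432,300),(426,560)])):
    l=[onz(K,T,z(p),86)[:2] for p in L]; r=[onz(K,T,z(p),86)[:2] for p in Rr]
    for s in(l,r):
        d=s[0]-s[1]; d=-d;print(nm,"ang",np.degrees(np.arctan2(d[1],d[0])),s[0].round(1),s[1].round(1))
    u=np.array([np.cos(np.radians(-65.3)),np.sin(np.radians(-65.3))]);v=np.array([-u[1],u[0]])
    print("lat offsets from stud",[(p-c)@v for p in l],[(p-c)@v for p in r])
    print("stud at 138",)
print("stud", onz(K,Tb,z((368,490)),138), "slot end b",[((onz(K,Tb,z(p),86)[:2]-c)@u,(onz(K,Tb,z(p),86)[:2]-c)@v) for p in[(328,396),(402,396)]])
print("slot end a",[((onz(K,Ta,z(p),86)[:2]-c)@u,(onz(K,Ta,z(p),86)[:2]-c)@v) for p in[(294,474),(369,474)]])
E
```

```text
slotL [ 528.2 -217.3   79.7] [0. 0.]
slotR [ 559.8 -204.5   75.4] [0.8 0.8]
studtop [ 554.3 -231.   131.3] [0.1 0.1]
spare [ 604.1 -151.1  144.8] [0.6 0.6]
a ang -66.7416625369352 [ 492.3 -158.3] [ 516.7 -214.9]
a ang -64.71603469059434 [ 539.8 -136.7] [ 566.1 -192.5]
lat offsets from stud [np.float64(-26.725789249340686), np.float64(-28.277105086857336)] [np.float64(25.379520351863277), np.float64(26.007925279751994)]
stud at 138
b ang -66.19452080851609 [ 521.6 -225.4] [ 551.4 -293. ]
b ang -65.30084642293126 [ 550.9 -158.8] [ 602.  -269.8]
lat offsets from stud [np.float64(-28.218692963343827), np.float64(-29.371330005732787)] [np.float64(26.274687782113773), np.float64(26.272881980186487)]
stud at 138
stud [ 553.2131814 -228.4121235  138.       ] slot end b [(np.float64(-23.62898413973415), np.float64(-18.384966078834474)), (np.float64(-23.567149294051895), np.float64(14.082542963256053))]
slot end a [(np.float64(-24.422993033547904), np.float64(-18.0323910389612)), (np.float64(-24.253898106035006), np.float64(16.030187642360428))]
```

Request:
arm_command(moves=[[3, -0.24, 0.1, 0.3, 0.75], [6, -0.24, 0.12, 0.3, 0.75], [9, -0.24, 0.15, 0.3, 0.75], [11, -0.24, 0.17, 0.3, 0.75], [12, -0.24, 0.19, 0.3, 0.75], [12, -0.24, 0.19, 0.3, 0.75]])

```text
time: 23.5
tool_pos: [543.3, -205.9, 279.1]
tcp_rot: [-3.121, 1.56, 2.018]
contact_force: [-0.0, 0.1, 0.2]
grip_width: 68.7
```

```bash
python3 - <<'E'
from h import *
fr=save("wrist","w14")[0]; o=state()
Rm=rot(o["tcp_rot"]);print("y ang",np.degrees(np.arctan2(Rm[1,1],Rm[0,1])))
print(Rm.T@(np.array([543.1,-207,253.5])-o["tool_pos"]))
_,K,Tb=load("w13");z=lambda p:(150+p[0]/2.2,20+p[1]/2.2)
c=np.array([554.4,-229.3]);u=np.array([.415,-.91]);v=np.array([.91,.415])
for p in[(127,285),(147,415),(224,285),(228,415)]:
    q=onz(K,Tb,z(p),76)[:2]-c;print("vblock",q@u,q@v)
E
```

```text
23.55 [ 543.6 -206.3  280.4] rot [3.0103 1.5619 1.8656] 
 [[-0.003, 0.911, 0.413], [0.008, 0.413, -0.911], [-1.0, 0.001, -0.009]] q [-0.496  0.566  1.527  0.007  1.055 -0.926] F [ 0.   0.8 -0.2] w 69.0
y ang 24.416953877537484
[26.86436315 -0.78220555  0.654586  ]
vblock -70.57798986829731 -105.3638232079825
vblock -11.674756681505723 -102.01210652358054
vblock -70.63738630266343 -63.346493226808846
vblock -11.723155925420217 -64.97451425534362
```

View pics/w14.png

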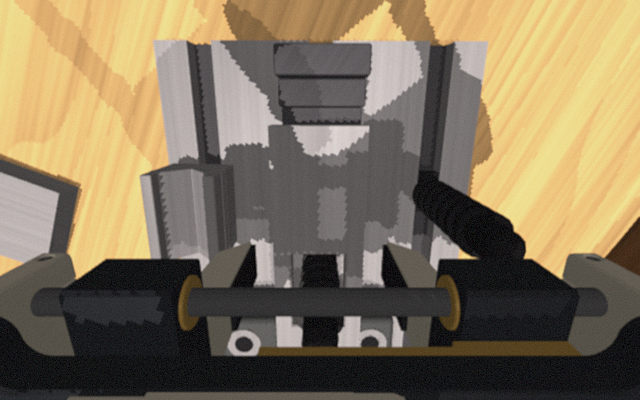

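Request:
arm_command(moves=[[1, -0.08, 0.07, 0, 0.75], [1.8, -0.08, 0.08, 0, 0.75], [2.4, -0.08, 0.09, 0, 0.75], [2.6, -0.08, 0.09, 0, 0.75], [2.68, -0.08, 0.09, 0, 0.75], [2.68, -0.08, 0.09, 0, 0.75]])

```text
time: 24.15
tool_pos: [543.2, -207.3, 253.6]
tcp_rot: [3.005, 1.562, 1.86]
contact_force: [-0.7, -1.0, -0.2]
grip_width: 69.2
```

Request:
arm_command(moves=[[0, 0, 0, 0, 0], [0, 0, 0, 0, 0], [0, 0, 0, 0, 0], [0, 0, 0, 0, 0], [0, 0, 0, 0, 0]])

```text
time: 24.65
tool_pos: [543.2, -207.4, 253.9]
tcp_rot: [2.972, 1.562, 1.828]
contact_force: [-1.0, -1.2, 1.8]
grip_width: 53.4
```

Request:
arm_command(moves=[[0, 0, 0, 0, 0], [-0.2, 0, 0, 0, 0], [-0.5, 0, 0, 0, 0], [-0.8, 0, 0, 0, 0], [-0.8, 0, 0, 0, 0]])

```text
time: 25.15
tool_pos: [543.3, -207.4, 261.8]
tcp_rot: [2.998, 1.562, 1.853]
contact_force: [0.4, 0.8, -8.8]
grip_width: 54.0
```

```bash
python3 - <<'E'
from h import *
fr=save("wrist","w15")[0]; o=state();print(o["moment"])
E
```

```text
25.2 [ 543.2 -207.4  261.7] rot [3.0028 1.5621 1.8581] 
 [[-0.002, 0.911, 0.413], [0.008, 0.413, -0.911], [-1.0, 0.001, -0.009]] q [-0.498  0.589  1.546  0.007  1.013 -0.928] F [ 0.4 -0.1 -8.4] w 53.6
[-0.13137878  0.01752246 -0.01722339]
```

View pics/w15.png

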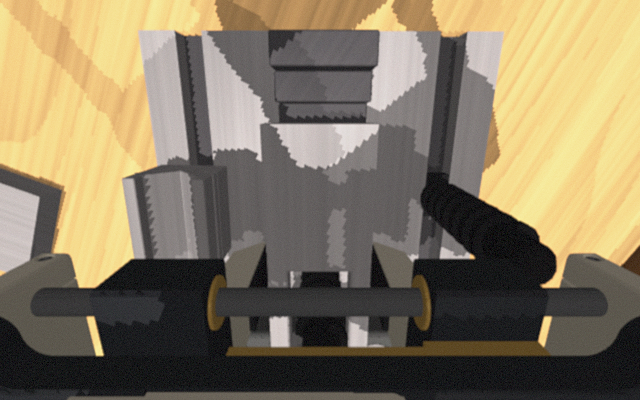

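Request:
arm_command(moves=[[-1, 0, -0.01, 0, 0], [-2.2, 0, -0.02, 0, 0], [-3.5, 0, -0.03, 0, 0], [-5, 0, -0.04, 0, 0], [-6.5, 0, -0.06, 0, 0], [-8, 0, -0.07, 0, 0], [-9.5, 0, -0.08, 0, 0], [-11, 0, -0.1, 0, 0], [-12, 0, -0.1, 0, 0], [-12, 0, -0.1, 0, 0]])

```text
time: 26.2
tool_pos: [543.2, -207.5, 384.1]
tcp_rot: [2.499, 1.564, 1.354]
contact_force: [0.6, 0.4, -9.1]
grip_width: 53.7
```

```bash
python3 - <<'E'
from h import *
fr=save("wrist","w16")[0]; s=save("side","s16")[0];o=state()
cv2.imwrite("pics/s16z.png",cv2.resize(s[100:310,240:460],None,fx=2.8,fy=2.8,interpolation=cv2.INTER_CUBIC))
Rm=rot(o["tcp_rot"])
print(Rm.T@(np.array([495,193,382])-o["tool_pos"]))
E
```

```text
26.3 [ 542.9 -207.4  381.7] rot [2.9995 1.5622 1.8549] 
 [[-0.002, 0.911, 0.413], [0.008, 0.413, -0.911], [-1.0, 0.001, -0.009]] q [-0.498  0.464  1.398  0.006  1.285 -0.926] F [ 0.1  0.9 -9.6] w 53.7
[   3.17865564  121.8584403  -384.36756763]
```

View pics/s16z.png

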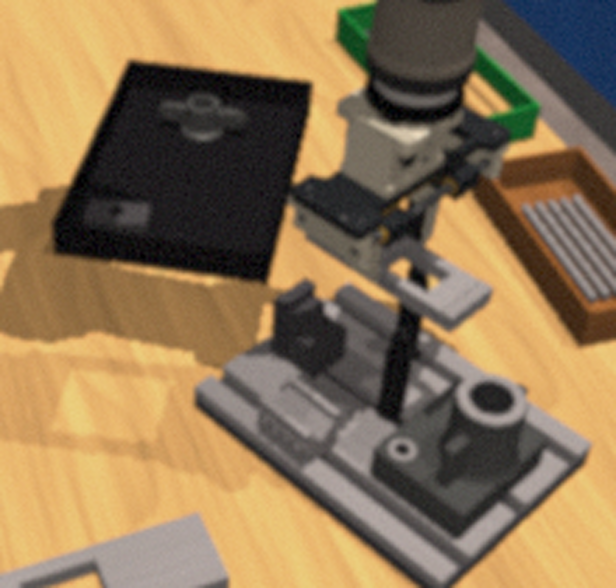

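View pics/w16.png

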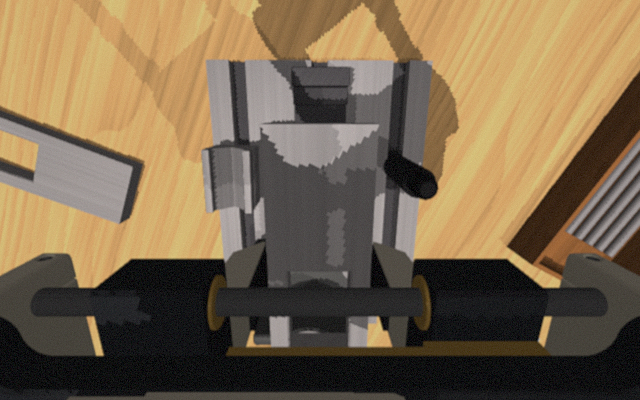

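Request:
arm_command(moves=[[0, 0.5, -1.6, -2, 0], [0, 1.5, -4.7, -5, 0], [0, 2.7, -8.5, -9, 0], [0, 4, -12.6, -13, 0], [0, 5.3, -16.7, -17, 0], [0, 6.6, -20.8, -21, 0], [0, 7.9, -24.9, -25, 0], [0, 9.2, -29, -29, 0], [0, 10.3, -32.5, -32, 0], [0, 11.2, -35.3, -35, 0]])

```text
time: 27.3
tool_pos: [497.7, 162.9, 384.2]
tcp_rot: [2.565, 1.561, 2.035]
contact_force: [0.9, 0.0, -8.5]
grip_width: 53.6
```

Request:
arm_command(moves=[[0, 0, 0, 0, 0], [0, 0, 0, 0, 0]])

```text
time: 27.5
tool_pos: [496.9, 164.0, 383.4]
tcp_rot: [2.753, 1.56, 2.226]
contact_force: [-0.2, -0.6, -9.3]
grip_width: 53.8
```

```bash
python3 - <<'E'
from h import *
fr=save("wrist","w17")[0]; o=state()
Rm=rot(o["tcp_rot"]);print("y ang",np.degrees(np.arctan2(Rm[1,1],Rm[0,1])))
print(Rm.T@(np.array([495,193,0])-o["tool_pos"]))
E
```

```text
27.55 [497.3 163.1 383.6] rot [2.7208 1.561  2.1924] 
 [[-0.006, 0.504, 0.864], [0.008, 0.864, -0.504], [-1.0, 0.004, -0.009]] q [ 0.168  0.358  1.562  0.009  1.227 -0.878] F [-0.4 -0.2 -8.1] w 53.7
y ang 59.72367606326833
[383.83155222  23.15450398 -13.61380704]
```

View pics/w17.png

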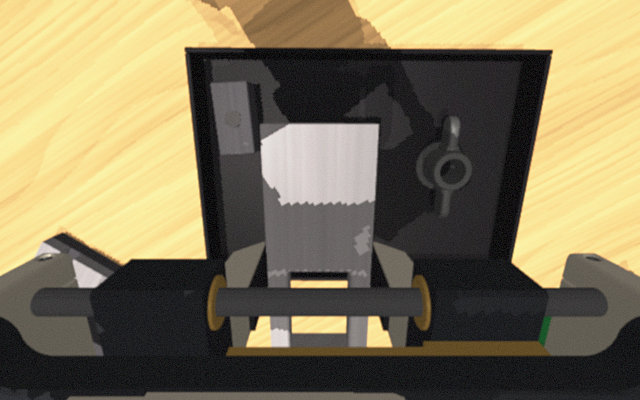

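Request:
arm_command(moves=[[0, 1.2, -0.7, 0, 0], [1, 2.3, -1.3, 0, 0], [3.5, 2.3, -1.3, 0, 0], [6.5, 2.3, -1.25, 0, 0], [9.5, 2.3, -1.25, 0, 0], [12, 2.3, -1.2, 0, 0], [14, 2.3, -1.2, 0, 0], [15.5, 2.3, -1.2, 0, 0], [16.5, 2.3, -1.2, 0, 0], [16.5, 2.3, -1.2, 0, 0]])

```text
time: 28.55
tool_pos: [497.2, 190.3, 217.1]
tcp_rot: [2.97, 1.559, 2.442]
contact_force: [-0.9, -0.7, -9.5]
grip_width: 54.0
```

```bash
python3 - <<'E'
from h import *
fr=save("wrist","w18")[0]; o=state()
s=save("side","s18")[0]
cv2.imwrite("pics/s18z.png",cv2.resize(s[100:310,240:460],None,fx=2.8,fy=2.8,interpolation=cv2.INTER_CUBIC))
E
```

```text
28.6 [497.6 190.4 218.2] rot [2.8196 1.5604 2.2909] 
 [[-0.007, 0.504, 0.863], [0.008, 0.863, -0.504], [-1.0, 0.003, -0.01]] q [ 0.219  0.578  1.725  0.012  0.843 -0.831] F [ 0.7  0.7 -7.3] w 53.7
```

View pics/w18.png

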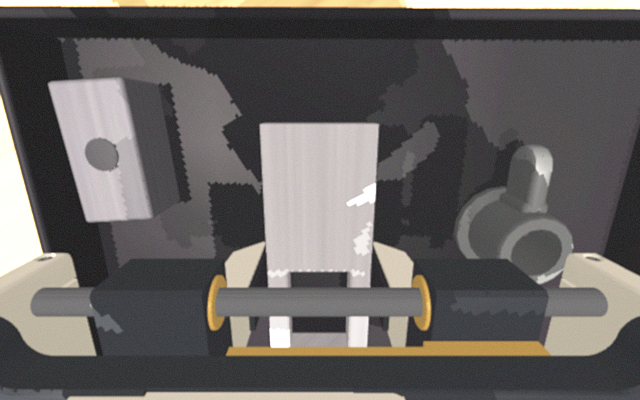

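View pics/s18z.png

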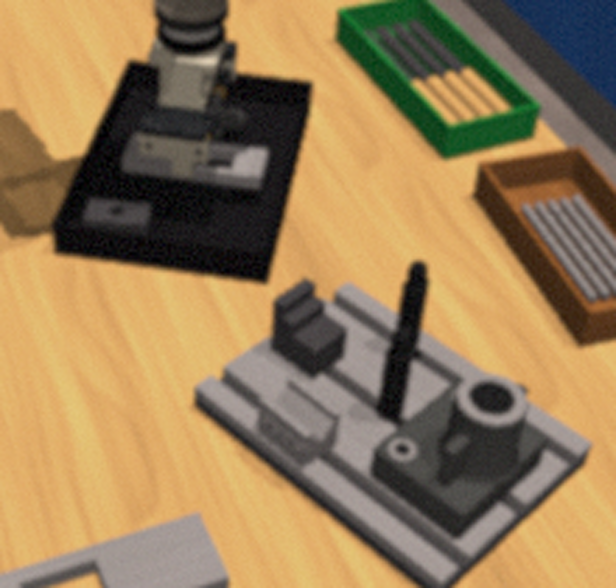

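Request:
arm_command(moves=[[1, 0, 0, 0, 0], [1.8, 0, 0, 0, 0], [2.3, 0, 0, 0, 0], [2.6, 0, 0, 0, 0], [2.6, 0, 0, 0, 0]])

```text
time: 29.15
tool_pos: [497.6, 190.6, 192.5]
tcp_rot: [2.755, 1.561, 2.227]
contact_force: [-0.1, 0.5, -8.1]
grip_width: 53.4
```

Request:
arm_command(moves=[[0.08, 0, 0, 0, 0], [0.16, 0, 0, 0, 0], [0.2, 0, 0, 0, 0], [0.2, 0, 0, 0, 0]])

```text
time: 29.55
tool_pos: [497.6, 190.6, 190.6]
tcp_rot: [2.742, 1.561, 2.213]
contact_force: [-0.0, 0.3, -9.1]
grip_width: 53.6
```

Request:
arm_command(moves=[[0.06, 0, 0, 0, 0], [0.12, 0, 0, 0, 0], [0.18, 0, 0, 0, 0], [0.18, 0, 0, 0, 0]])

```text
time: 29.95
tool_pos: [497.6, 190.6, 188.9]
tcp_rot: [2.732, 1.561, 2.203]
contact_force: [-1.3, -1.1, -6.5]
grip_width: 53.4
```

Request:
arm_command(moves=[[0.05, 0, 0, 0, 0], [0.1, 0, 0, 0, 0], [0.1, 0, 0, 0, 0]])

```text
time: 30.25
tool_pos: [497.6, 190.7, 188.8]
tcp_rot: [2.703, 1.561, 2.174]
contact_force: [-3.7, -1.2, 5.0]
grip_width: 53.6
```

Contact at the expected height (188.9). Release to a partial opening and lift.

Request:
arm_command(moves=[[0, 0, 0, 0, 0.78], [0, 0, 0, 0, 0.78], [0, 0, 0, 0, 0.78], [0, 0, 0, 0, 0.78], [0, 0, 0, 0, 0.78], [-1, 0, 0, 0, 0.78], [-3, 0, 0, 0, 0.78], [-6, 0, 0, 0, 0.78], [-10, 0, 0, 0, 0.78], [-15, 0, 0, 0, 0.78]])

```text
time: 31.25
tool_pos: [497.8, 189.3, 339.7]
tcp_rot: [2.948, 1.56, 2.42]
contact_force: [1.0, 0.7, -1.0]
grip_width: 71.6
```

Request:
arm_command(moves=[[-3, 0, 0, 0, 1], [-7, 0, 0, 0, 1], [-8, 0, 0, 0, 1], [-8, 0, 0, 0, 1], [-8, 0, 0, 0, 1]])

```text
time: 31.75
tool_pos: [498.1, 188.6, 418.8]
tcp_rot: [3.049, 1.559, 2.521]
contact_force: [0.4, 0.1, -0.3]
grip_width: 91.7
```

```bash
python3 - <<'E'
from h import *
fr=save("wrist","w19")[0]; o=state()
s=save("side","s19")[0]
cv2.imwrite("pics/s19z.png",cv2.resize(s[100:310,240:460],None,fx=2.8,fy=2.8,interpolation=cv2.INTER_CUBIC))
E
```

```text
31.8 [498.1 188.6 418.3] rot [3.1229 1.5578 2.5944] 
 [[-0.011, 0.504, 0.863], [0.007, 0.864, -0.504], [-1.0, 0.0, -0.013]] q [ 0.216  0.348  1.477  0.009  1.326 -0.829] F [ 0.2 -0.  -0.5] w 92.0
```

View pics/w19.png

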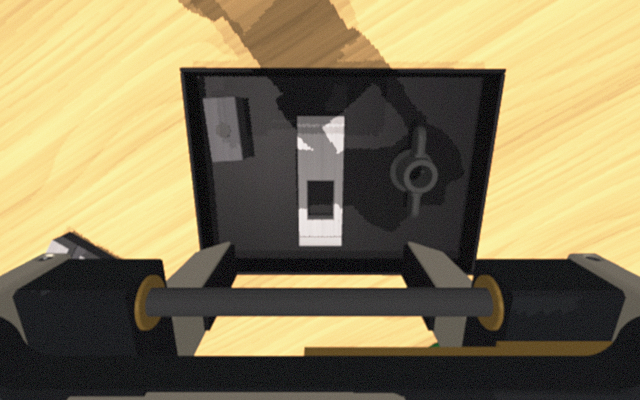

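View pics/s19z.png

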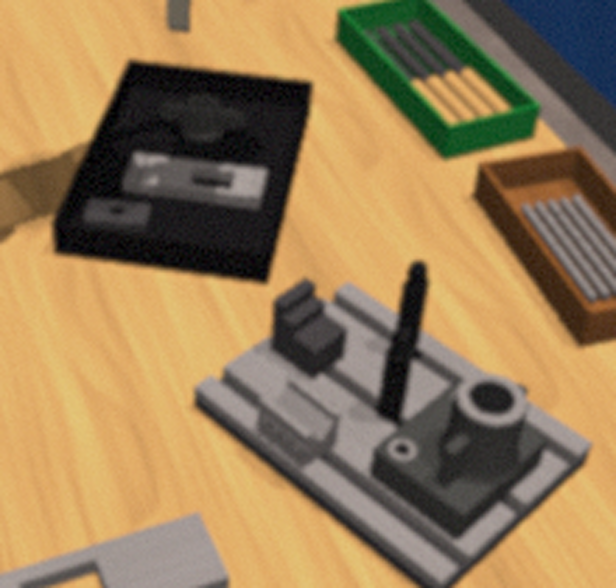

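Strap at w19 (297–344, 116–246) and nut around (416,175) both lie flat within the tray, separate, packer untouched at (228,130). The bed's remaining parts are in place. Quick size check, then hand in.

```bash
python3 - <<'E'
from h import *
_,K,T=load("w19");c=np.array([503,206.]);y=np.array([.508,.861]);x=np.array([.861,-.508])
P=[onz(K,T,p,21)[:2] for p in[(297,116),(344,116),(342,246),(299,246)]]
print([(round((p-c)@x,1),round((p-c)@y,1)) for p in P],[np.linalg.norm(P[i]-P[i-1]).round(1) for i in range(4)])
p=onz(K,T,(419,174),45)[:2]-c;print("nut",p@x,p@y)
bot.close_job()
E
```

```text
[(np.float64(-72.3), np.float64(-43.2)), (np.float64(-72.5), np.float64(10.8)), (np.float64(89.3), np.float64(12.5)), (np.float64(89.5), np.float64(-43.1))] [np.float64(161.8), np.float64(54.1), np.float64(161.8), np.float64(55.6)]
nut -9.828538698234155 95.62913723290818
the job is handed in; nothing more can be done
```

The wing nut and the strap are both in the tray, and I handed the job in at about 31.8 s. There was no verdict.

- **Nut:** I turned it about 472° anticlockwise in two grips and lifted it clear. I set it on its flange at about tray (-10, +96) mm.
- **Strap:** I gripped it near its centre of mass and lifted it about 128 mm, well past the stud. I set it flat across the tray, centred at about tray (+8, -16) mm.

**Last checks:**
- **Tray:** The wrist picture shows the strap's top measuring 162 by 54–56 mm (160 by 54 given). That assumes it sits at its flat height, and it agrees. The nut stands upright and separate from the strap.
- **Contact:** Both parts met the floor within about 1 mm of the height I had predicted.
- **Other parts:** The casting, step block, V-block and packer look unmoved. I judged that by eye from the pictures and did not measure it.
- **Release:** The gripper is open and well clear, and the tool force reads about zero.

**Disagreements:**
- The heights from two wrist views were off by up to about 14 mm for the stud top and 6–11 mm for the strap top. For those I used the stated heights and checked by contact force.
- The tray's corners agreed between cameras to about 7 mm or better.

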